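# Pack specimen dishes in the screw-locked transit case

## Robot

A 6-joint arm with a two-finger parallel gripper is mounted at the origin on a cart in front of the work surface, level with it; the furniture and walls round the work are solid. World frame = base frame: x ahead of the robot, y to its left, z up, the work surface at z = 0. Lengths are in m, angles in degrees, forces in N, time in s.
With the tool pointing down it reaches from about 0.3 to 0.75 m from the base axis. Payload 8.5 kg.
Tool frame: the origin (TCP) lies at the very end of the fingers, on their centre line; the grasp point (between the pads) lies 19 mm behind it; z points along the fingers, y is the line along which they close (so a half turn about z gives the same grasp; the last joint's range is limited). The gripper opens to 85 mm and grips with 20 to 120 N. Pads are 22 mm wide; open, the fingers measure 114 mm over their backs; the gripper's body (76 mm by 85 mm) begins 54 mm behind the grasp point. The pads swing forward as they close: fully open they stand 13 mm farther back than shut.
Start: joints at [52.523, 21.807, 74.336, -0, 83.858, -12.336], TCP at [0.234, 0.498, 0.231] pointing down, gripper open.
Joint ranges: [-178.18, 178.18], [-50.72, 133.34], [12.68, 142.11], [-81.47, 261.47], [9.98, 163.14], [-165.26, 165.26]. Speed limits (degrees/s): [136.94, 136.94, 180, 180, 180, 180].

## Interface

Orientations are given as a 3x3 rotation matrix whose columns are the frame's x, y, z axes.
In Python, from rig import env, optics, spotter gives the robot as it stands.
- The arm moves only by the shell command python3 -m crank 'ROWS' [FORCE]. ROWS is JSON, one flat list of numbers, 5 for each row, row after row: the finger opening in cm, from 0 to 8.54, then the shift along the tool's x, y, z in cm, then the turn about the tool's z in rad. A call has exactly 8 rows; each row shifts and turns the commanded pose from where the row before left it, along the tool's axes as they then stand; what a row does not reach is not made up. A row lasts 1/12 s, in which the tool goes at most 41.7 mm and 7.16 degrees, less where a joint would pass 70% of its speed; a pose out of reach is approached as far as the arm can. A call is refused whole if a number of a shift passes 4.17 or a number of a turn 0.125, either way. A call with a gripper value outside its range is refused whole. The fingers move at their own pace and stop on an object; FORCE is the grip in N (left out, the last holds). Time passes only in rows, so rows that do not move let the fingers close, or fill a call up. It gives the time, the measured TCP pose, the force, the opening and the grip force at its end, in the units of the state.
- env.observe(): the state, without advancing time (a new reading comes with each control period).
- optics.get_image(name): name is "scene" or "top" or "wrist"; returns a dict with "color" (420x560x3 uint8, red, green, blue), "intrinsics" (3x3 intrinsics, pixels), "distortion" ([k1, k2, p1, p2, k3] as OpenCV has them; the pictures are not rectified), "pose" (4x4, takes a point from camera to world coordinates). Camera axes: x right, y up, looking along -z (the intrinsics and any distortion apply to the point x, -y, -z); pixel columns grow to the right and rows downward; lengths in m; the calibration is good to about 2 mm. A picture is of the moment at which its call begins. There is no depth.
- env.close_job(): hands the job in; it is judged then, once.
Trained networks look in a picture, given as the dict that the camera call returned (one of the last four; its "shot" number tells which), for a name from the list of things; names that differ only in an ending like _2 or _b are one class to them, and where a whole thing is asked for, a point or a joint stands for the part that bears it (a point fixed in the world has none). Each returns a list of dicts, best first, with "score" (0 to 1); they miss things now and then, are a little off and sometimes report something else, mostly with a low value. They report only what shows in the picture. A call takes as long as a camera call. They do not tell look-alikes from the thing itself.
- spotter.look_for(picture, query): "at" ([column, row] as shares, 0 to 1, of the picture: columns of its width, rows of its height, amid what is visible of it).
The state is a dict: "time_s": time; "q": joint angles; "qvel": joint speeds; "joint_efforts": joint torques, N m; "position": TCP position; "tool_rot": TCP orientation; "ft_force": force on the tool from outside, world axes, zero at the start; "wrist_torque": the same for the moment, N m; "grip_width": finger opening in m; "gripper_force": force on a finger pad.
Only numpy, scipy, OpenCV 4.12 (cv2) and the standard library are available. Lean on these libraries where they do the work, as an engineer would, in place of code of your own. Each camera call takes 0.05 s, during which the arm holds its last target. There are 200 camera calls.

## Task

Pack every petri dish that holds specimens, red or brown, into the transit case: undo the front red wing screw, which locks the cover, all the way (nobody knows which way its thread runs, so feel which way it gives), slide the cover fully open, lay each dish flat on the bottom of the case, then slide the cover fully shut and turn the screw back until it is tight. Leave the rear screw and the empty dishes as they are.

Things in the scene. Friction and masses are not known exactly. Their poses are not given: they have to be found in the camera images.
- case: Fixed grey case, 285 (x) x 280 mm (y). Origin on the worktop under the middle of its 4 open cells (a row along y, 128 mm in x, 268 in y; floor 8 mm up, parted by white ribs 4 mm thick, 10 tall). x points away from the robot. Front wall 35 mm high, side walls 44; behind (x 69 to 214) a closed housing 35 high. Front clamp, at x = -20, y = -168, locks the cover; rear one, at x = 165, the housing.
- cover (a joint): Slide of the flat blue cover, 140 x 266 mm, top 41 mm up. 0 = shut over the cells, 0.135 m = open; opens along case +x, over the housing. Slides with 2 N, stays where left. Its lug (right side, top 51 mm up) has a hole for the front screw's pin: while the pin is down in it the cover is locked. Shut the cover before lowering the pin: a lowered pin bars the lug's way back.
- cover_handle (a point): Centre of the black handle bar on the cover: 80 mm long along case y, 12 mm thick along case x, 20 mm tall (43 to 63 mm above the worktop). Its axes are the case's.
- dish_red_1: Round clear petri dish, 55 mm across and 15 mm tall, holding red specimens (they lie inside and do not come out). Origin: centre of its underside; z up.  Starts somewhere on the worktop to the left or right of the case.
- dish_red_2: Round clear petri dish, 55 mm across and 15 mm tall, holding red specimens (they lie inside and do not come out). Origin: centre of its underside; z up.  Starts somewhere on the worktop to the left or right of the case.
- dish_brown_1: Round clear petri dish, 55 mm across and 15 mm tall, holding brown specimens (they lie inside and do not come out). Origin: centre of its underside; z up. The specimens heap up to 17 mm. Starts somewhere on the worktop to the left or right of the case.
- dish_brown_2: Round clear petri dish, 55 mm across and 15 mm tall, holding brown specimens (they lie inside and do not come out). Origin: centre of its underside; z up. The specimens heap up to 17 mm. Starts somewhere on the worktop to the left or right of the case.
- dish_empty_1: Empty clear petri dish, 55 mm across, 15 mm tall; not to be packed. Origin: centre of its underside.
- dish_empty_2: Empty clear petri dish, 55 mm across, 15 mm tall; not to be packed. Origin: centre of its underside.
- cell_0 (a point): Middle of the floor of cell 0, at case y = -102 mm, 8 mm above the worktop. The cell is 128 mm along case x by about 64 mm along case y. Axes are the case's.
- cell_1 (a point): Middle of the floor of cell 1, at case y = -34 mm, 8 mm above the worktop. The cell is 128 mm along case x by about 64 mm along case y. Axes are the case's.
- cell_2 (a point): Middle of the floor of cell 2, at case y = 34 mm, 8 mm above the worktop. The cell is 128 mm along case x by about 64 mm along case y. Axes are the case's.
- cell_3 (a point): Middle of the floor of cell 3, at case y = 102 mm, 8 mm above the worktop. The cell is 128 mm along case x by about 64 mm along case y. Axes are the case's.
- screw_1 (a joint): Turn of one of two red wing screws that look alike, rad, growing anticlockwise from above. 0 = tight, as found; turns 2.6 rad, ONE way only (the loosening one), between firm stops; takes 0.1 N m, stays where left. One has a left-hand, one a right-hand thread, you are not told which: try gently. Which stands in the front and which in the rear clamp changes.
- wing_1 (a point): Middle of this screw's red wing, on its axis: a bar 64 mm long (point x), 13 mm thick (point y), 24 mm tall; 87 mm above the worktop when tight, over a steel bracket (67 mm high) at the case's right side. Rises 4 mm per rad of loosening, 10 mm in all; the pin is clear of the cover after about 2 rad.
- screw_2 (a joint): Turn of one of two red wing screws that look alike, rad, growing anticlockwise from above. 0 = tight, as found; turns 2.6 rad, ONE way only (the loosening one), between firm stops; takes 0.1 N m, stays where left. One has a left-hand, one a right-hand thread, you are not told which: try gently. Which stands in the front and which in the rear clamp changes.
- wing_2 (a point): Middle of this screw's red wing, on its axis: a bar 64 mm long (point x), 13 mm thick (point y), 24 mm tall; 87 mm above the worktop when tight, over a steel bracket (67 mm high) at the case's right side. Rises 4 mm per rad of loosening, 10 mm in all; the pin is clear of the cover after about 2 rad.
Not all that is in view belongs to the job. What is shaped like the dish_red_1 but blue or green is not meant. Leave any yellow look-alike of the dish_brown_2 alone.

How it is judged:
By the outcome, as a careful person would: the job done as asked, in the order asked, and still so for the second after the job is handed in, with the robot touching nothing.
Of dish_red_1, dish_red_2, dish_brown_1, dish_brown_2 only 2 to 4 are there at a start; the rules pass over those that are not, and their reading is None.
At some moment in a run one of dish_red_1, dish_red_2, dish_brown_1, dish_brown_2 may be knocked a few centimetres aside while the robot is not near it.
Once in a run the grip may slacken for a moment while it holds something.
It also fails if it takes over 208 s, if anything falls off the work surface, if the arm or the gripper's body presses on something with over 40 N, if the wrist force passes 120 N, or if a joint passes its speed limit or range.

## Working session

There is one attempt and no reset: what is moved stays moved. The work goes in short steps, Python scripts to look and compute and a shell command to move; the robot and the scene stay as the last step left them, time stands still between calls to the robot, and variables do not carry over. Pictures are saved under pics/ and viewed, at most 14 in all, crops included, and the job is handed in when it is done.

```bash
ls; mkdir -p pics; cat > h.py <<'E'
import numpy as np, cv2
from rig import env, optics, spotter
def shot(name,fn=None):
    p=optics.get_image(name)
    if fn: cv2.imwrite('pics/'+fn,cv2.cvtColor(p['color'],cv2.COLOR_RGB2BGR))
    return p
def world(p,uv,z):
    "pixel -> world point at height z"
    n=cv2.undistortPoints(np.array([[uv]],float),np.array(p['intrinsics']),np.array(p['distortion']))[0,0]
    T=np.array(p['pose']); d=T[:3,:3]@np.array([n[0],-n[1],-1]); o=T[:3,3]
    return o+d*(z-o[2])/d[2]
def pix(p,X):
    T=np.array(p['pose']); c=T[:3,:3].T@(np.array(X,float)-T[:3,3])
    return cv2.projectPoints(np.array([[c[0],-c[1],-c[2]]]),np.zeros(3),np.zeros(3),np.array(p['intrinsics']),np.array(p['distortion']))[0][0,0]
def find(p,q,z,mins=0.2):
    for r in spotter.look_for(p,q):
        if r['score']<mins: continue
        uv=np.array(r['at'])*[560,420]
        print(q,round(r['score'],2),uv.round(),world(p,uv,z).round(3))
def tool(dw):
    "world shift (m) -> tool axes cm"
    return (np.array(env.observe()['tool_rot']).T@np.array(dw)*100).round(2)
def st():
    s=env.observe()
    R=np.array(s['tool_rot'])
    print(s['time_s'],'pos',np.round(s['position'],4),'yaw x',np.degrees(np.arctan2(R[1,0],R[0,0])).round(1),'f',np.round(s['ft_force'],1),'tq',np.round(s['wrist_torque'],2),'w',round(s['grip_width'],4),'gf',round(s['gripper_force'],1))
E
python3 - <<'E'
from h import *
st(); print(env.observe()['tool_rot'])
for n in('top','scene'):
    p=shot(n,n+'0.png'); print(n,np.round(p['pose'],2).tolist())
    for q,z in(('dish_red_1',.008),('dish_brown_1',.008),('dish_empty_1',.008),('wing_1',.099),('cover_handle',.063),('case',.035),('cover',.041)): find(p,q,z)
E
```

```text
pics
0.0 pos [0.2335 0.4977 0.2307] yaw x 154.9 f [-0.1  0.  -0.3] tq [-0.01  0.04 -0.03] w 0.0849 gf 0.0
[[-9.05278709e-01  4.24817162e-01 -9.15196686e-04]
 [ 4.24818025e-01  9.05277987e-01 -1.18811113e-03]
 [ 3.23777417e-04 -1.46436375e-03 -9.99998875e-01]]
top [[-0.02, 0.99, -0.11, 0.39], [-1.0, -0.02, -0.01, -0.05], [-0.01, 0.11, 0.99, 1.35], [0.0, 0.0, 0.0, 1.0]]
dish_red_1 0.92 [183. 186.] [0.582 0.224 0.008]
dish_red_1 0.77 [175. 153.] [0.673 0.246 0.008]
dish_red_1 0.75 [164. 271.] [0.352 0.273 0.008]
dish_red_1 0.68 [144. 180.] [0.601 0.332 0.008]
dish_brown_1 0.79 [403. 209.] [ 0.508 -0.372  0.008]
dish_brown_1 0.62 [430. 179.] [ 0.589 -0.451  0.008]
dish_brown_1 0.61 [285. 176.] [ 0.604 -0.056  0.008]
dish_brown_1 0.56 [408. 251.] [ 0.395 -0.38   0.008]
dish_empty_1 0.84 [140. 232.] [0.458 0.34  0.008]
dish_empty_1 0.67 [388. 171.] [ 0.611 -0.335  0.008]
wing_1 0.75 [345. 210.] [ 0.501 -0.204  0.099]
wing_1 0.67 [354. 138.] [ 0.685 -0.234  0.099]
cover_handle 0.82 [280. 197.] [ 0.541 -0.041  0.063]
case 0.59 [285. 172.] [ 0.61  -0.055  0.035]
case 0.46 [279. 198.] [ 0.54  -0.038  0.035]
cover 0.64 [279. 201.] [ 0.533 -0.039  0.041]
scene [[-0.63, 0.55, -0.55, -0.29], [-0.78, -0.45, 0.43, 0.59], [-0.01, 0.7, 0.71, 1.12], [0.0, 0.0, 0.0, 1.0]]
dish_red_1 0.79 [221. 320.] [0.359 0.275 0.008]
dish_red_1 0.58 [250. 203.] [ 0.678 -0.061  0.008]
dish_brown_1 0.54 [379. 206.] [ 0.39  -0.384  0.008]
cover_handle 0.92 [267. 216.] [ 0.55  -0.033  0.063]
cover_handle 0.64 [251. 203.] [ 0.626 -0.03   0.063]
case 0.9 [250. 204.] [ 0.651 -0.04   0.035]
cover 0.63 [263. 215.] [ 0.58  -0.04   0.041]
```

```bash
python3 - <<'E'
import cv2
a=cv2.imread('pics/top0.png')[100:310,100:460]
cv2.imwrite('pics/top0c.png',cv2.resize(a,None,fx=2.2,fy=2.2,interpolation=cv2.INTER_CUBIC))
E
```

```text
(no output)
```

View pics/top0c.png

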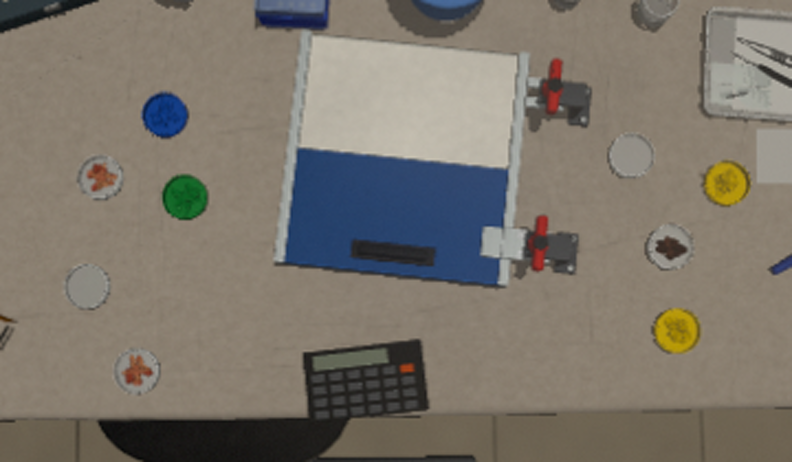

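View pics/scene0.png

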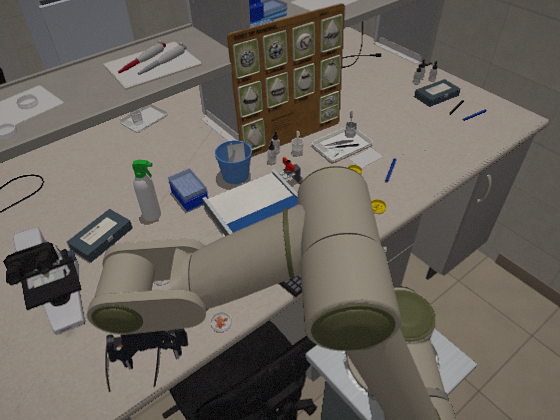

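The cased dishes could be confused as follows (full top-image pixels):

- **Red dishes to pack:** (144,180) and (164,271).
- **Brown dish to pack:** (403,209).
- **Leave:** blue (175,153), green (183,186), yellow (430,179) and (408,251), empty (140,232) and (388,171).
- **Screws:** front wing at (345,210), rear wing at (354,138), which stays untouched.

I'll go to the front screw first.

```bash
python3 -m crank '[8.5,-2.7,-2.61,0,0, 8.5,-2.7,-2.61,0,0, 8.5,-2.7,-2.61,0,0, 8.5,-2.7,-2.61,0,0, 8.5,-2.7,-2.61,0,0, 8.5,-2.7,-2.61,0,0, 8.5,-2.7,-2.61,0,0, 8.5,-2.7,-2.61,0,0]'
python3 -m crank '[8.5,-2.7,-2.61,0,0, 8.5,-2.7,-2.61,0,0, 8.5,-2.7,-2.61,0,0, 8.5,-2.7,-2.61,0,0, 8.5,-2.7,-2.61,0,0, 8.5,-2.7,-2.61,0,0, 8.5,-2.7,-2.61,0,0, 8.5,-2.7,-2.61,0,0]'
python3 -m crank '[8.5,-2.7,-2.61,0,0, 8.5,-2.7,-2.61,0,0, 8.5,-2.7,-2.61,0,0, 8.5,-2.7,-2.61,0,0, 8.5,0,0,0,-0.1, 8.5,0,0,0,-0.1, 8.5,0,0,0,-0.1, 8.5,0,0,0,0]'
python3 - <<'E'
from h import *
st(); p=shot('wrist','w1.png')
find(p,'wing_1',.099);find(p,'cover_handle',.063)
print(np.round(p['pose'],3))
p=shot('top')
for c in((307,35),(278,262),(527,55),(506,285)):
    print(c,world(p,np.array(c)/2.2+100,.044).round(3))
find(p,'dish_red_1',.008);find(p,'dish_brown_1',.008)
E
```

```text
time_s: 1.47
position: [0.3407, 0.2155, 0.2315]
tool_rot: [[-0.905, 0.425, 0.001], [0.425, 0.905, 0.0], [-0.001, 0.0, -1.0]]
ft_force: [0.5, 0.1, 0.5]
grip_width: 0.0847
gripper_force: 0.0
time_s: 2.13
position: [0.4476, -0.0657, 0.2315]
tool_rot: [[-0.905, 0.425, 0.0], [0.425, 0.905, -0.0], [-0.0, 0.0, -1.0]]
ft_force: [0.5, 0.5, 0.4]
grip_width: 0.0848
gripper_force: 0.0
time_s: 2.8
position: [0.5007, -0.2043, 0.2312]
tool_rot: [[-0.991, 0.135, -0.0], [0.135, 0.991, 0.0], [0.0, 0.0, -1.0]]
ft_force: [-0.4, -0.2, 0.1]
grip_width: 0.0851
gripper_force: 0.0
2.8 pos [ 0.5007 -0.2043  0.2312] yaw x 172.2 f [-0.4 -0.2  0.1] tq [0.02 0.04 0.  ] w 0.0851 gf 0.0
wing_1 0.75 [279. 198.] [ 0.499 -0.204  0.099]
wing_1 0.75 [279. 358.] [ 0.653 -0.225  0.099]
cover_handle 0.57 [435. 194.] [ 0.524 -0.063  0.063]
[[ 0.134 -0.954 -0.266  0.432]
 [ 0.991  0.13   0.036 -0.195]
 [ 0.    -0.269  0.963  0.374]
 [ 0.     0.     0.     1.   ]]
(307, 35) [0.764 0.064 0.044]
(278, 262) [0.486 0.1   0.044]
(527, 55) [ 0.734 -0.204  0.044]
(506, 285) [ 0.455 -0.17   0.044]
dish_red_1 0.91 [164. 269.] [0.358 0.273 0.008]
dish_red_1 0.84 [174. 151.] [0.678 0.249 0.008]
dish_red_1 0.71 [147. 181.] [0.596 0.322 0.008]
dish_red_1 0.6 [183. 187.] [0.578 0.223 0.008]
dish_brown_1 0.65 [432. 180.] [ 0.586 -0.455  0.008]
dish_brown_1 0.64 [408. 251.] [ 0.394 -0.38   0.008]
```

View pics/w1.png

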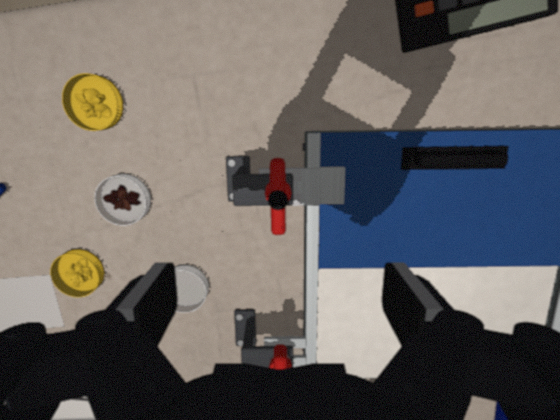

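The front wing is at wrist pixel (279,197), with its bar in line with tool x and centred under the TCP. The rear wing is at (279,358). The brown dish at (122,198) sits between the two yellow ones. Next I'll descend, grip the wing and feel which way it gives.

```bash
python3 -m crank '[5,0,0,3.2,0, 5,0,0,3.2,0, 5,0,0,3.2,0, 5,0,0,3.2,0, 5,0,0,3.1,0, 5,0,0,0,0, 0,0,0,0,0, 0,0,0,0,0]' 50
python3 -m crank '[0,0,0,0,0, 0,0,0,0,0, 0,0,0,0,0, 0,0,0,0,0, 0,0,0,0,0.05, 0,0,0,0,0.05, 0,0,0,0,0, 0,0,0,0,0]' 50
python3 -c "from h import *;st()"
```

```text
time_s: 3.77
position: [0.5016, -0.2046, 0.0741]
tool_rot: [[-0.99, 0.139, 0.002], [0.139, 0.99, -0.001], [-0.002, -0.001, -1.0]]
ft_force: [-0.7, 0.1, 0.5]
grip_width: 0.0268
gripper_force: 0.0
time_s: 4.43
position: [0.5017, -0.2053, 0.0743]
tool_rot: [[-0.972, 0.236, 0.003], [0.236, 0.972, -0.004], [-0.004, -0.003, -1.0]]
ft_force: [-1.9, -4.1, 7.6]
grip_width: 0.0192
gripper_force: 49.5
4.4333 pos [ 0.5017 -0.2053  0.0743] yaw x 166.4 f [-1.9 -4.1  7.6] tq [-0.74  0.24  0.58] w 0.0192 gf 49.5
```

```bash
python3 -m crank '[0,0,0,0,-0.05, 0,0,0,0,-0.05, 0,0,0,0,0, 0,0,0,0,0, 0,0,0,0,0, 0,0,0,0,0, 0,0,0,0,0, 0,0,0,0,0]' 50
python3 -c "from h import *;st()"
python3 -m crank '[0,0,0,0,-0.05, 0,0,0,0,-0.05, 0,0,0,0,0, 0,0,0,0,0, 0,0,0,0,0, 0,0,0,0,0, 0,0,0,0,0, 0,0,0,0,0]' 50
python3 -c "from h import *;st()"
```

```text
time_s: 5.1
position: [0.5017, -0.2053, 0.0743]
tool_rot: [[-0.99, 0.138, 0.004], [0.138, 0.99, -0.003], [-0.004, -0.003, -1.0]]
ft_force: [-1.8, -5.0, 7.6]
grip_width: 0.0192
gripper_force: 49.6
5.1 pos [ 0.5017 -0.2053  0.0743] yaw x 172.0 f [-1.8 -5.   7.6] tq [-0.78  0.29  0.  ] w 0.0192 gf 49.6
time_s: 5.77
position: [0.5017, -0.2053, 0.0746]
tool_rot: [[-0.999, 0.039, 0.004], [0.039, 0.999, -0.003], [-0.004, -0.003, -1.0]]
ft_force: [-1.4, -3.5, 9.3]
grip_width: 0.0191
gripper_force: 50.0
5.7667 pos [ 0.5017 -0.2053  0.0746] yaw x 177.8 f [-1.4 -3.5  9.3] tq [-0.68  0.36  0.02] w 0.0191 gf 50.0
```

Clockwise met 0.58 N m, a firm stop. Anticlockwise it gave freely and lifted, so anticlockwise loosens. I'll let go, flip the wrist half a turn for range, and regrip.

```bash
python3 -m crank '[5,0,0,0,0, 5,0,0,0,0, 5,0,0,0,0, 5,0,0,-3,0, 5,0,0,-3,0, 5,0,0,0,0.125, 5,0,0,0,0.125, 5,0,0,0,0.125]' 50
python3 -m crank '[5,0,0,0,0.125, 5,0,0,0,0.125, 5,0,0,0,0.125, 5,0,0,0,0.125, 5,0,0,0,0.125, 5,0,0,0,0.125, 5,0,0,0,0.125, 5,0,0,0,0.125]'
python3 -m crank '[5,0,0,0,0.125, 5,0,0,0,0.125, 5,0,0,0,0.125, 5,0,0,0,0.125, 5,0,0,0,0.125, 5,0,0,0,0.125, 5,0,0,0,0.125, 5,0,0,0,0.125]'
python3 -m crank '[5,0,0,0,0.125, 5,0,0,0,0.125, 5,0,0,0,0.125, 5,0,0,0,0.125, 5,0,0,0,0.125, 5,0,0,0,0.125, 5,0,0,0,0.015, 5,0,0,0,0]'
python3 - <<'E'
from h import *
st(); p=shot('wrist','w2.png'); find(p,'wing_1',.099)
E
```

```text
time_s: 6.43
position: [0.5008, -0.2038, 0.1328]
tool_rot: [[-0.913, 0.408, 0.001], [0.408, 0.913, 0.0], [-0.001, 0.0, -1.0]]
ft_force: [0.3, 0.5, 0.1]
grip_width: 0.0499
gripper_force: 0.0
time_s: 7.1
position: [0.5007, -0.2037, 0.1322]
tool_rot: [[-0.15, 0.989, -0.0], [0.989, 0.15, 0.001], [0.001, -0.0, -1.0]]
ft_force: [-0.0, 0.8, 0.4]
grip_width: 0.05
gripper_force: 0.0
time_s: 7.77
position: [0.5006, -0.2037, 0.1322]
tool_rot: [[0.751, 0.661, -0.0], [0.661, -0.751, 0.001], [0.0, -0.001, -1.0]]
ft_force: [0.8, -0.3, 0.2]
grip_width: 0.0498
gripper_force: 0.0
time_s: 8.43
position: [0.5007, -0.2038, 0.1323]
tool_rot: [[0.999, -0.035, -0.0], [-0.035, -0.999, 0.0], [-0.0, -0.0, -1.0]]
ft_force: [0.1, 0.5, -0.7]
grip_width: 0.0502
gripper_force: 0.0
8.4333 pos [ 0.5007 -0.2038  0.1323] yaw x -2.0 f [ 0.1  0.5 -0.7] tq [ 0.06 -0.01  0.  ] w 0.0502 gf 0.0
wing_1 0.74 [284. 231.] [ 0.506 -0.207  0.099]
```

View pics/w2.png

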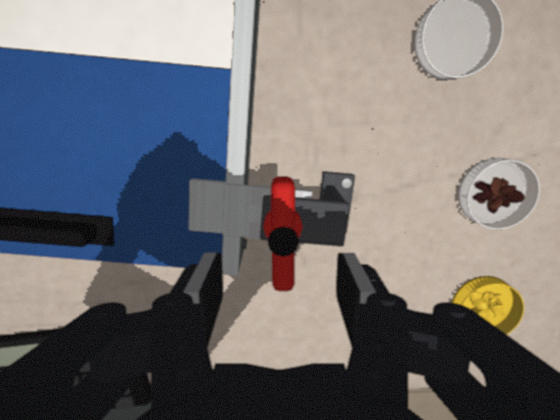

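```bash
python3 -m crank '[5,0.1,0.15,2.75,0, 5,0,0,2.75,0, 0,0,0,0,0, 0,0,0,0,0, 0,0,0,0,0, 0,0,0,0,0, 0,0,0,0,0, 0,0,0,0,0]' 60
python3 -m crank '[0,0,0,-0.05,-0.12, 0,0,0,-0.05,-0.12, 0,0,0,-0.05,-0.12, 0,0,0,-0.05,-0.12, 0,0,0,-0.05,-0.12, 0,0,0,-0.05,-0.12, 0,0,0,-0.05,-0.12, 0,0,0,-0.05,-0.12]'
python3 -c "from h import *;st()"
python3 -m crank '[0,0,0,-0.05,-0.12, 0,0,0,-0.05,-0.12, 0,0,0,-0.05,-0.12, 0,0,0,-0.05,-0.12, 0,0,0,-0.05,-0.12, 0,0,0,-0.05,-0.12, 0,0,0,-0.05,-0.12, 0,0,0,-0.05,-0.12]'
python3 -c "from h import *;st()"
python3 -m crank '[0,0,0,-0.05,-0.12, 0,0,0,-0.05,-0.12, 0,0,0,-0.05,-0.12, 0,0,0,-0.05,-0.12, 0,0,0,0,-0.1, 0,0,0,0,-0.05, 0,0,0,0,0, 0,0,0,0,0]'
python3 -c "from h import *;st()"
```

```text
time_s: 9.2
position: [0.5022, -0.2059, 0.0786]
tool_rot: [[0.999, -0.037, 0.002], [-0.037, -0.999, -0.001], [0.002, 0.001, -1.0]]
ft_force: [-0.2, 0.3, 5.7]
grip_width: 0.0117
gripper_force: 63.0
time_s: 9.87
position: [0.502, -0.2054, 0.0824]
tool_rot: [[0.599, 0.801, 0.001], [0.801, -0.599, -0.0], [0.001, 0.001, -1.0]]
ft_force: [-1.3, 2.2, 5.6]
grip_width: 0.0119
gripper_force: 63.2
9.8667 pos [ 0.502  -0.2054  0.0824] yaw x 53.2 f [-1.3  2.2  5.6] tq [ 0.59  0.13 -0.14] w 0.0119 gf 63.2
time_s: 10.53
position: [0.5015, -0.2053, 0.0862]
tool_rot: [[-0.313, 0.95, 0.0], [0.95, 0.313, 0.0], [0.0, 0.0, -1.0]]
ft_force: [-3.0, 2.0, 5.4]
grip_width: 0.0118
gripper_force: 63.3
10.5333 pos [ 0.5015 -0.2053  0.0862] yaw x 108.2 f [-3.   2.   5.4] tq [ 0.48  0.51 -0.16] w 0.0118 gf 63.3
time_s: 11.2
position: [0.5014, -0.2055, 0.0885]
tool_rot: [[-0.808, 0.589, 0.0], [0.589, 0.808, 0.0], [0.0, 0.0, -1.0]]
ft_force: [-4.0, 2.8, 8.4]
grip_width: 0.0117
gripper_force: 64.7
11.2 pos [ 0.5014 -0.2055  0.0885] yaw x 143.9 f [-4.   2.8  8.4] tq [ 0.41  0.82 -0.91] w 0.0117 gf 64.7
```

The screw reached its far stop (−0.91 N m) at yaw 144°, risen about 10 mm. Next is the cover handle.

```bash
python3 -m crank '[5,0,0,0,0, 5,0,0,0,0, 5,0,0,0,0, 5,0,0,-3.5,0, 5,0,0,-3.5,0, 5,1.29,3.13,0,0, 5,1.29,3.13,0,0, 5,1.29,3.13,0,0]'
python3 -m crank '[5,1.29,3.13,0,0, 5,1.29,3.13,0,0, 5,0,0,0,0.12, 5,0,0,0,0.12, 5,0,0,0,0.12, 5,0,0,0,0.12, 5,0,0,0,0.12, 5,0,0,0,0.12]'
python3 -m crank '[5,0,0,0,0.12, 5,0,0,0,0.12, 5,0,0,0,0.11, 5,0,0,0,0, 5,0,0,0,0, 5,0,0,0,0, 5,0,0,0,0, 5,0,0,0,0]'
python3 - <<'E'
from h import *
st(); p=shot('wrist','w3.png'); find(p,'cover_handle',.063); find(p,'wing_1',.107)
print(pix(p,[.541,-.041,.063]))
E
```

```text
time_s: 11.87
position: [0.5259, -0.1061, 0.1579]
tool_rot: [[-0.808, 0.589, 0.001], [0.589, 0.808, -0.001], [-0.001, 0.0, -1.0]]
ft_force: [-0.2, 1.2, -0.3]
grip_width: 0.05
gripper_force: 0.0
time_s: 12.53
position: [0.5416, -0.041, 0.1573]
tool_rot: [[-0.215, 0.977, -0.0], [0.977, 0.215, -0.0], [-0.0, -0.0, -1.0]]
ft_force: [0.2, -0.3, 0.6]
grip_width: 0.0502
gripper_force: 0.0
time_s: 13.2
position: [0.5416, -0.0411, 0.1573]
tool_rot: [[0.126, 0.992, 0.0], [0.992, -0.126, -0.0], [-0.0, 0.0, -1.0]]
ft_force: [0.3, 0.0, 0.8]
grip_width: 0.0497
gripper_force: 0.0
13.2 pos [ 0.5416 -0.0411  0.1573] yaw x 82.8 f [0.3 0.  0.8] tq [-0.07  0.04 -0.02] w 0.0497 gf 0.0
cover_handle 0.68 [278. 165.] [ 0.544 -0.008  0.063]
[279.52346762 210.553592  ]
```

View pics/w3.png

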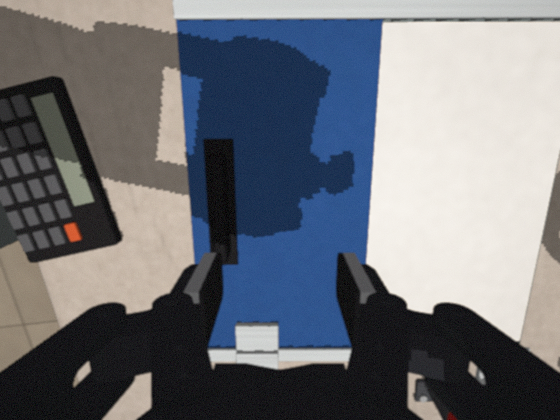

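The handle's top face spans wrist pixels of about (205–236, 138–248), which is left of (nearer the robot than) the network's guess. I'll measure it directly.

```bash
python3 - <<'E'
from h import *
p=shot('wrist')
a=p['color'].astype(int); print(a[200,190:250].sum(1).tolist())
for uv in((221,138),(222,248),(221,193)): print(uv,world(p,uv,.063).round(4))
p=shot('top'); 
q=[(393,252)]
for c in q: print(world(p,np.array(c)/2.2+100,.063).round(4))
E
```

```text
[295, 174, 138, 145, 159, 163, 161, 154, 162, 156, 139, 154, 153, 148, 161, 161, 129, 89, 57, 51, 65, 67, 34, 5, 57, 55, 51, 50, 63, 36, 55, 32, 51, 18, 62, 27, 24, 34, 16, 39, 74, 26, 49, 69, 61, 100, 137, 151, 164, 152, 151, 152, 166, 160, 142, 155, 163, 146, 156, 155]
(221, 138) [0.5084 0.0143 0.063 ]
(222, 248) [ 0.4956 -0.064   0.063 ]
(221, 193) [ 0.5019 -0.0231  0.063 ]
[ 0.4946 -0.0373  0.063 ]
```

```bash
python3 -m crank '[5,0.1,-2.3,0,0, 5,0.1,-2.3,0,0, 5,0,0,3.6,0, 5,0,0,3.6,0, 5,0,0,3.5,0, 5,0,0,0,0, 0,0,0,0,0, 0,0,0,0,0]' 40
python3 -m crank '[0,0,0,0,0, 0,0,0,0,0, 0,0,0,0,0, 0,0,0,0,0, 0,0,0,0,0, 0,0,0,0,0, 0,0,0,0,0, 0,0,0,0,0]'
python3 -c "from h import *;st()"
```

```text
time_s: 14.12
position: [0.4972, -0.0336, 0.0519]
tool_rot: [[0.127, 0.992, 0.002], [0.992, -0.127, -0.001], [-0.0, 0.002, -1.0]]
ft_force: [-0.5, 0.5, 0.6]
grip_width: 0.0262
gripper_force: 0.0
time_s: 14.78
position: [0.4976, -0.0336, 0.0524]
tool_rot: [[0.127, 0.992, 0.005], [0.992, -0.127, -0.001], [-0.001, 0.005, -1.0]]
ft_force: [1.1, 1.2, 8.1]
grip_width: 0.0105
gripper_force: 41.6
14.7833 pos [ 0.4976 -0.0336  0.0524] yaw x 82.7 f [1.1 1.2 8.1] tq [ 0.07 -0.05  0.1 ] w 0.0105 gf 41.6
```

```bash
python3 -m crank '[0,0,0.5,-0.1,0, 0,0,1.6,0,0, 0,0,1.9,0,0, 0,0,2,0,0, 0,0,2,0,0, 0,0,2,0,0, 0,0,2,0,0, 0,0,1.3,0,0]'
python3 -c "from h import *;st()"
python3 -m crank '[0,0,0.2,0,0, 0,0,0.2,0,0, 0,0,0.2,0,0, 0,0,0.1,0,0, 0,0,0,0,0, 0,0,0,0,0, 0,0,0,0,0, 0,0,0,0,0]'
python3 -c "from h import *;st()"
```

```text
time_s: 15.45
position: [0.6297, -0.0499, 0.0525]
tool_rot: [[0.127, 0.992, 0.001], [0.992, -0.127, 0.0], [0.001, 0.001, -1.0]]
ft_force: [-2.1, 3.1, 5.2]
grip_width: 0.0109
gripper_force: 41.2
15.45 pos [ 0.6297 -0.0499  0.0525] yaw x 82.7 f [-2.1  3.1  5.2] tq [0.34 0.36 0.08] w 0.0109 gf 41.2
time_s: 16.12
position: [0.6318, -0.0502, 0.0524]
tool_rot: [[0.127, 0.992, -0.007], [0.992, -0.127, 0.001], [0.0, -0.007, -1.0]]
ft_force: [-16.2, 2.7, 13.2]
grip_width: 0.0107
gripper_force: 42.1
16.1167 pos [ 0.6318 -0.0502  0.0524] yaw x 82.7 f [-16.2   2.7  13.2] tq [0.51 2.63 0.09] w 0.0107 gf 42.1
```

The cover is fully open (135 mm travelled, then a firm stop). Next is the brown dish.

```bash
python3 -m crank '[5,0,-0.3,0,0, 5,0,0,0,0, 5,0,0,0,0, 5,0,0,-3.6,0, 5,0,0,-3.6,0, 5,0,0,-3.6,0, 8.5,-3.72,-0.91,-1,0, 8.5,-3.72,-0.91,-1,0]'
python3 -m crank '[8.5,-3.72,-0.91,0,0, 8.5,-3.72,-0.91,0,0, 8.5,-3.72,-0.91,0,0, 8.5,-3.72,-0.91,0,0, 8.5,-3.72,-0.91,0,0, 8.5,-3.72,-0.91,0,0, 8.5,-3.72,-0.91,0,0, 8.5,0,0,0,0]'
python3 - <<'E'
from h import *
st(); p=shot('wrist','w4.png'); find(p,'dish_brown_1',.012)
print(pix(p,[.508,-.372,.012]))
p=shot('top','top1.png'); find(p,'dish_red_1',.008);find(p,'dish_brown_1',.008)
E
```

```text
time_s: 16.78
position: [0.6053, -0.122, 0.1818]
tool_rot: [[0.124, 0.992, 0.004], [0.992, -0.124, -0.002], [-0.001, 0.005, -1.0]]
ft_force: [0.6, -0.5, -1.3]
grip_width: 0.0727
gripper_force: 0.0
time_s: 17.45
position: [0.5055, -0.3786, 0.1791]
tool_rot: [[0.134, 0.991, -0.0], [0.991, -0.134, -0.002], [-0.002, 0.0, -1.0]]
ft_force: [-0.2, 0.1, 1.0]
grip_width: 0.0851
gripper_force: 0.0
17.45 pos [ 0.5055 -0.3786  0.1791] yaw x 82.3 f [-0.2  0.1  1. ] tq [-0.    0.03  0.01] w 0.0851 gf 0.0
dish_brown_1 0.95 [362. 247.] [ 0.576 -0.446  0.012]
dish_brown_1 0.85 [168. 207.] [ 0.4   -0.382  0.012]
dish_brown_1 0.6 [276. 188.] [ 0.502 -0.378  0.012]
[281.68032622 181.00829337]
dish_red_1 0.83 [147. 178.] [0.606 0.321 0.008]
dish_red_1 0.73 [182. 187.] [0.577 0.225 0.008]
dish_red_1 0.63 [163. 270.] [0.354 0.275 0.008]
dish_red_1 0.52 [174. 152.] [0.677 0.247 0.008]
dish_red_1 0.36 [348. 208.] [ 0.513 -0.224  0.008]
```

View pics/w4.png

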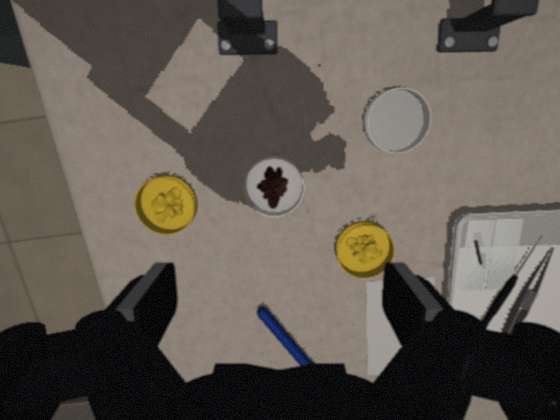

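View pics/top1.png

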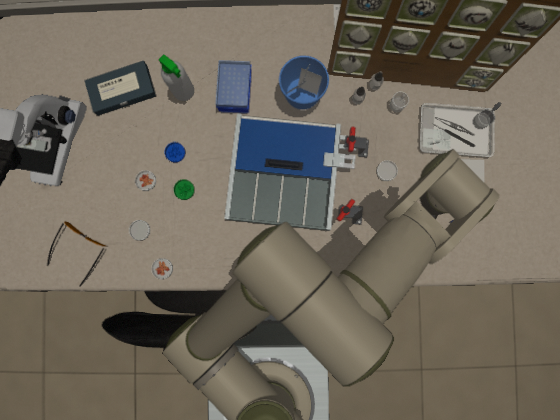

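The top view shows the cover open with four empty cells. Red dishes are at (147,180) and (163,269), and there is no fourth specimen dish. In the wrist view the brown dish is at (274,187), between yellow ones at (166,204) and (362,248) that leave room for the fingers.

```bash
python3 -m crank '[8,0,-0.4,3.5,0, 7.5,0,0,3.5,0, 7.5,0,0,3.5,0, 7.5,0,0,3.5,0, 7.5,0,0,3.5,0, 7.5,0,0,0,0, 4,0,0,0,0, 4,0,0,0,0]' 35
python3 -m crank '[4,0,0,0,0, 4,0,0,0,0, 4,0,0,0,0, 4,0,0,-1,0, 4,0,0,-3,0, 4,0,0,-3,0, 4,0,0,-3,0, 4,0,0,0,0]'
python3 -c "from h import *;st()"
```

```text
time_s: 18.37
position: [0.5054, -0.3721, 0.0067]
tool_rot: [[0.127, 0.992, 0.002], [0.992, -0.127, -0.002], [-0.002, 0.002, -1.0]]
ft_force: [-0.9, 5.3, 14.4]
grip_width: 0.0528
gripper_force: 36.6
time_s: 19.03
position: [0.506, -0.3738, 0.1119]
tool_rot: [[0.128, 0.992, 0.008], [0.992, -0.128, -0.009], [-0.008, 0.009, -1.0]]
ft_force: [-0.2, 0.2, 0.3]
grip_width: 0.0527
gripper_force: 36.9
19.0333 pos [ 0.506  -0.3738  0.1119] yaw x 82.7 f [-0.2  0.2  0.3] tq [-0.02 -0.06  0.03] w 0.0527 gf 36.9
```

```bash
python3 -m crank '[4,0,0,-2.5,0, 4,0,0,-2.5,0, 4,3,-0.08,0,0, 4,3,-0.08,0,0, 4,3,-0.08,0,0, 4,3,-0.08,0,0, 4,3,-0.08,0,0, 4,3,-0.08,0,0]'
python3 -m crank '[4,3,-0.08,0,0, 4,3,-0.08,0,0, 4,3,-0.05,0,0, 4,3,0,0,0, 4,0,0,3,0, 4,0,0,3,0, 4,0,0,0,0, 4,0,0,0,0]'
python3 - <<'E'
from h import *
st(); p=shot('wrist','w5.png')
for c in((0,-.034,.008),(0,-.068,.018),(0,0,.018)):
    print(c,pix(p,[.542+.992*c[0]+.127*c[1],-.042-.127*c[0]+.992*c[1],c[2]]).round())
E
```

```text
time_s: 19.7
position: [0.5222, -0.1913, 0.1551]
tool_rot: [[0.128, 0.992, 0.001], [0.992, -0.128, -0.001], [-0.0, 0.001, -1.0]]
ft_force: [0.5, -1.5, 0.8]
grip_width: 0.0521
gripper_force: 37.0
time_s: 20.37
position: [0.5352, -0.0734, 0.0945]
tool_rot: [[0.128, 0.992, -0.002], [0.992, -0.128, 0.001], [0.0, -0.002, -1.0]]
ft_force: [0.4, 0.1, -0.1]
grip_width: 0.0522
gripper_force: 37.1
20.3667 pos [ 0.5352 -0.0734  0.0945] yaw x 82.7 f [ 0.4  0.1 -0.1] tq [-0.03 -0.03 -0.02] w 0.0522 gf 37.1
(0, -0.034, 0.008) [285. 217.]
(0, -0.068, 0.018) [285. 268.]
(0, 0, 0.018) [285. 170.]
```

View pics/w5.png

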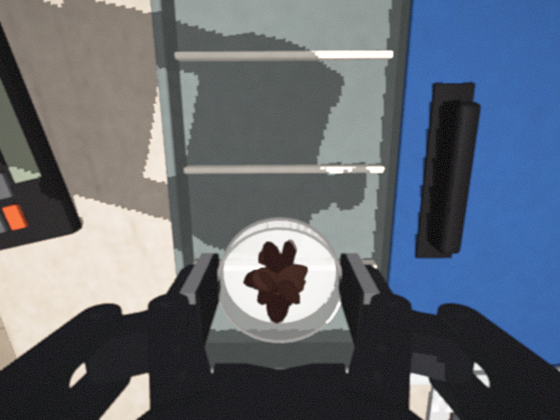

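```bash
python3 - <<'E'
from h import *
p=shot('wrist')
for v in (218,340): print(world(p,(280,v),.103).round(4))
print(pix(p,[.5352,-.0734,.0945]))
find(p,'dish_brown_1',.1)
E
```

```text
[ 0.5387 -0.0481  0.103 ]
[ 0.5314 -0.1055  0.103 ]
[279.34668944 266.4058469 ]
dish_brown_1 0.59 [283. 282.] [ 0.536 -0.079  0.1  ]
```

```bash
python3 -m crank '[4,0.1,0.25,3,0, 4,0,0,3,0, 4,0,0,1.5,0, 4,0,0,0.3,0, 4,0,0,0.2,0, 4,0,0,0,0, 4,0,0,0,0, 4,0,0,0,0]'
python3 -c "from h import *;st()"
```

```text
time_s: 21.18
position: [0.5389, -0.073, 0.0156]
tool_rot: [[0.128, 0.992, 0.002], [0.992, -0.128, -0.001], [-0.001, 0.002, -1.0]]
ft_force: [-0.3, -0.6, 0.4]
grip_width: 0.0529
gripper_force: 37.1
21.1833 pos [ 0.5389 -0.073   0.0156] yaw x 82.7 f [-0.3 -0.6  0.4] tq [ 0.03 -0.02  0.01] w 0.0529 gf 37.1
```

```bash
python3 -m crank '[4,0,0,0.1,0, 7.5,0,0,0,0, 7.5,0,0,0,0, 7.5,0,0,0,0, 7.5,0,0,-3.5,0, 7.5,0,0,-4,0, 7.5,0,0,-4,0, 7.5,0,0,-4,0]'
python3 - <<'E'
from h import *
st(); p=shot('wrist','w6.png'); find(p,'dish_brown_1',.015)
E
python3 -m crank '[7.5,3.64,0.13,0,0, 7.5,3.64,0.13,0,0, 7.5,3.64,0.13,0,0, 7.5,3.64,0.13,0,0, 7.5,3.64,0.13,0,0, 7.5,3.64,0.13,0,0, 7.5,3.64,0.13,0,0, 7.5,3.64,0.13,0,0]'
python3 -m crank '[7.5,3.64,0.13,0,0, 7.5,3.64,0.13,0,0, 7.5,3.64,0.13,0,0, 7.5,0,0,0,0, 7.5,0,0,0,0, 7.5,0,0,0,0, 7.5,0,0,0,0, 7.5,0,0,0,0]'
python3 - <<'E'
from h import *
st(); p=shot('wrist','w7.png'); find(p,'dish_red_1',.012)
a=cv2.imread('pics/w6.png');b=cv2.imread('pics/w7.png'); cv2.imwrite('pics/m1.png',cv2.resize(np.hstack([a,b]),(800,300)))
E
```

```text
time_s: 21.85
position: [0.5377, -0.0726, 0.1701]
tool_rot: [[0.128, 0.992, -0.001], [0.992, -0.128, 0.0], [0.0, -0.001, -1.0]]
ft_force: [0.8, -0.2, 0.3]
grip_width: 0.075
gripper_force: 0.0
21.85 pos [ 0.5377 -0.0726  0.1701] yaw x 82.7 f [ 0.8 -0.2  0.3] tq [-0.02 -0.01 -0.04] w 0.075 gf 0.0
dish_brown_1 0.6 [282. 199.] [ 0.539 -0.079  0.015]
time_s: 22.62
position: [0.5854, 0.2166, 0.1675]
tool_rot: [[0.128, 0.992, -0.001], [0.992, -0.128, -0.0], [-0.0, -0.001, -1.0]]
ft_force: [0.0, -0.4, 0.9]
grip_width: 0.0749
gripper_force: 0.0
time_s: 23.28
position: [0.6036, 0.3213, 0.1684]
tool_rot: [[0.129, 0.992, -0.0], [0.992, -0.129, -0.0], [-0.0, -0.0, -1.0]]
ft_force: [0.2, 0.4, 0.2]
grip_width: 0.0755
gripper_force: 0.0
23.2833 pos [0.6036 0.3213 0.1684] yaw x 82.6 f [0.2 0.4 0.2] tq [-0.01 -0.03 -0.  ] w 0.0755 gf 0.0
dish_red_1 0.96 [264. 296.] [0.575 0.221 0.012]
dish_red_1 0.95 [363. 253.] [0.673 0.253 0.012]
dish_red_1 0.87 [ 35. 266.] [0.366 0.279 0.012]
dish_red_1 0.77 [272. 190.] [0.597 0.324 0.012]
```

View pics/m1.png

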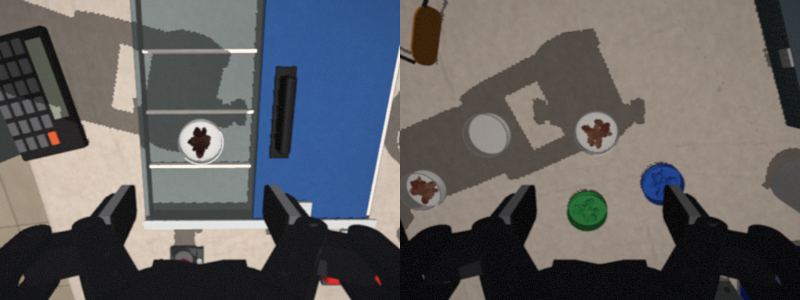

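The brown dish sits in cell 1 between its ribs. The red dish is at wrist pixel (272,186), clear of green (262,294) and blue (367,258).

```bash
python3 -m crank '[7.5,0.35,-0.5,3.3,0, 7.5,0,0,3.3,0, 7.5,0,0,3.3,0, 7.5,0,0,3.3,0, 7.5,0,0,3.2,0, 7.5,0,0,0,0, 4,0,0,0,0, 4,0,0,0,0]' 35
python3 -m crank '[4,0,0,0,0, 4,0,0,0,0, 4,0,0,0,0, 4,0,0,-1,0, 4,0,0,-3,0, 4,0,0,-4,0, 4,0,0,-4,0, 4,0,0,-3,0]'
python3 - <<'E'
from h import *
st(); p=shot('wrist'); z=env.observe()['position'][2]; find(p,'dish_red_1',z+.006)
print(pix(p,np.array(env.observe()['position'])+[0,0,.006]))
cv2.imwrite('pics/w8.png',cv2.cvtColor(p['color'],cv2.COLOR_RGB2BGR))
E
```

```text
time_s: 24.05
position: [0.6001, 0.3267, 0.0067]
tool_rot: [[0.128, 0.992, 0.003], [0.992, -0.128, 0.001], [0.001, 0.003, -1.0]]
ft_force: [-6.3, -3.5, 15.2]
grip_width: 0.0525
gripper_force: 35.9
time_s: 24.72
position: [0.5993, 0.3268, 0.1592]
tool_rot: [[0.128, 0.992, 0.004], [0.992, -0.128, 0.001], [0.002, 0.004, -1.0]]
ft_force: [0.0, 0.2, 0.5]
grip_width: 0.0518
gripper_force: 36.9
24.7167 pos [0.5993 0.3268 0.1592] yaw x 82.7 f [0.  0.2 0.5] tq [-0.03 -0.02  0.06] w 0.0518 gf 36.9
dish_red_1 0.95 [277. 272.] [0.598 0.331 0.171]
dish_red_1 0.87 [ 32. 274.] [0.498 0.343 0.171]
dish_red_1 0.73 [384. 256.] [0.642 0.333 0.171]
dish_red_1 0.6 [257. 333.] [0.586 0.303 0.171]
[285.03131896 275.34309311]
```

```bash
python3 -m crank '[4,-3.41,-0.1,0,0, 4,-3.41,-0.1,0,0, 4,-3.41,-0.1,0,0, 4,-3.41,-0.1,0,0, 4,-3.41,-0.1,0,0, 4,-3.41,-0.1,0,0, 4,-3.41,-0.1,0,0, 4,-3.41,-0.1,0,0]'
python3 -m crank '[4,-3.41,-0.1,0,0, 4,-3.41,-0.1,0,0, 4,0,0,3,0, 4,0,0,3,0, 4,0,0,0,0, 4,0,0,0,0, 4,0,0,0,0, 4,0,0,0,0]'
python3 - <<'E'
from h import *
st(); p=shot('wrist','w9.png'); z=env.observe()['position'][2]; find(p,'dish_red_1',z+.006); find(p,'dish_brown_1',.015)
for c in((0,.034,.008),(0,.068,.018),(0,0,.018)):
    print(c,pix(p,[.542+.992*c[0]+.127*c[1],-.042-.127*c[0]+.992*c[1],c[2]]).round())
E
```

```text
time_s: 25.48
position: [0.5553, 0.0557, 0.1544]
tool_rot: [[0.127, 0.992, -0.0], [0.992, -0.127, 0.0], [-0.0, -0.0, -1.0]]
ft_force: [0.7, -0.1, 0.0]
grip_width: 0.052
gripper_force: 36.9
time_s: 26.15
position: [0.5464, -0.01, 0.0961]
tool_rot: [[0.127, 0.992, 0.003], [0.992, -0.127, -0.001], [-0.0, 0.003, -1.0]]
ft_force: [0.6, 0.0, -0.1]
grip_width: 0.052
gripper_force: 37.1
26.15 pos [ 0.5464 -0.01    0.0961] yaw x 82.7 f [ 0.6  0.  -0.1] tq [-0.03  0.01  0.01] w 0.052 gf 37.1
dish_red_1 0.92 [279. 272.] [ 0.545 -0.009  0.102]
dish_red_1 0.5 [384. 160.] [0.593 0.034 0.102]
dish_brown_1 0.55 [284. 335.] [ 0.538 -0.103  0.015]
dish_brown_1 0.39 [383. 160.] [0.617 0.019 0.015]
(0, 0.034, 0.008) [280. 211.]
(0, 0.068, 0.018) [280. 164.]
(0, 0, 0.018) [280. 262.]
```

View pics/w9.png

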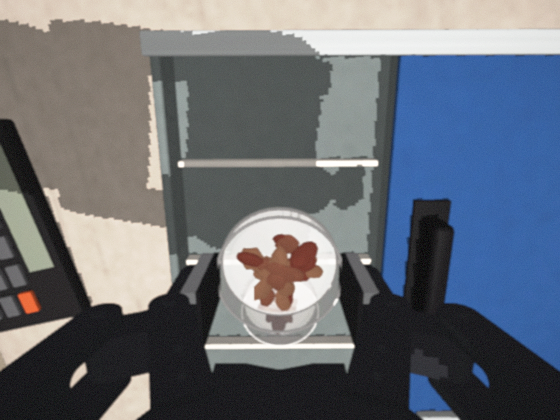

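Ribs appear at rows 163 and 261 as predicted (164 and 262). The red dish is centred over cell 2 at (279,268), so I'll place it and go for the second red dish.

```bash
python3 -m crank '[4,0,0,3,0, 4,0,0,3,0, 4,0,0,1.5,0, 4,0,0,0.4,0, 4,0,0,0.3,0, 4,0,0,0,0, 4,0,0,0,0, 7.5,0,0,0,0]'
python3 -m crank '[7.5,0,0,0,0, 7.5,0,0,0,0, 7.5,0,0,0,0, 7.5,0,0,-3.5,0, 7.5,0,0,-4,0, 7.5,0,0,-4,0, 7.5,0,0,-4,0, 7.5,0,0,0,0]'
python3 - <<'E'
from h import *
st(); p=shot('wrist','w10.png'); find(p,'dish_red_1',.015)
E
python3 -m crank '[7.5,2.86,-2.5,0,0, 7.5,2.86,-2.5,0,0, 7.5,2.86,-2.5,0,0, 7.5,2.86,-2.5,0,0, 7.5,2.86,-2.5,0,0, 7.5,2.86,-2.5,0,0, 7.5,2.86,-2.5,0,0, 7.5,2.86,-2.5,0,0]'
python3 -m crank '[7.5,2.86,-2.5,0,0, 7.5,0,0,0,0, 7.5,0,0,0,0, 7.5,0,0,0,0, 7.5,0,0,0,0, 7.5,0,0,0,0, 7.5,0,0,0,0, 7.5,0,0,0,0]'
python3 - <<'E'
from h import *
st(); p=shot('wrist','w11.png'); find(p,'dish_red_1',.012)
a=cv2.imread('pics/w10.png');b=cv2.imread('pics/w11.png'); cv2.imwrite('pics/m2.png',cv2.resize(np.hstack([a,b]),(800,300)))
E
```

```text
time_s: 26.97
position: [0.5459, -0.0102, 0.0137]
tool_rot: [[0.127, 0.992, 0.002], [0.992, -0.127, -0.0], [-0.0, 0.002, -1.0]]
ft_force: [-0.4, -0.5, -0.1]
grip_width: 0.0625
gripper_force: 0.0
time_s: 27.63
position: [0.5484, -0.0108, 0.175]
tool_rot: [[0.127, 0.992, 0.013], [0.992, -0.127, -0.003], [-0.001, 0.014, -1.0]]
ft_force: [0.8, 0.3, 0.5]
grip_width: 0.0753
gripper_force: 0.0
27.6333 pos [ 0.5484 -0.0108  0.175 ] yaw x 82.7 f [0.8 0.3 0.5] tq [ 0.02  0.02 -0.04] w 0.0753 gf 0.0
dish_red_1 0.83 [272. 194.] [ 0.543 -0.014  0.015]
time_s: 28.4
position: [0.3744, 0.2432, 0.1658]
tool_rot: [[0.128, 0.992, -0.003], [0.992, -0.128, -0.001], [-0.001, -0.003, -1.0]]
ft_force: [0.5, 0.4, -0.0]
grip_width: 0.0754
gripper_force: 0.0
time_s: 29.07
position: [0.3556, 0.2732, 0.1672]
tool_rot: [[0.129, 0.992, -0.0], [0.992, -0.129, -0.0], [-0.0, -0.0, -1.0]]
ft_force: [0.1, -0.7, -0.5]
grip_width: 0.0752
gripper_force: 0.0
29.0667 pos [0.3556 0.2732 0.1672] yaw x 82.6 f [ 0.1 -0.7 -0.5] tq [-0.01  0.01  0.01] w 0.0752 gf 0.0
dish_red_1 0.71 [475. 417.] [0.532 0.    0.012]
dish_red_1 0.71 [525. 219.] [0.571 0.22  0.012]
dish_red_1 0.64 [285. 182.] [0.361 0.281 0.012]
```

View pics/m2.png

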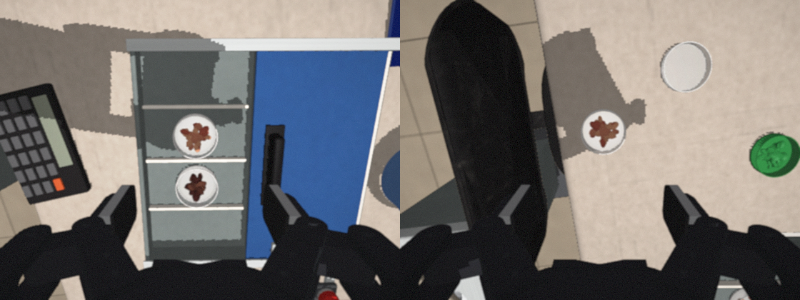

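Both dishes lie within their ribs. The second red dish is at wrist pixel (286,183), so I'll grasp it.

```bash
python3 -m crank '[7.5,0.65,0.4,3.3,0, 7.5,0,0,3.3,0, 7.5,0,0,3.3,0, 7.5,0,0,3.3,0, 7.5,0,0,3.1,0, 7.5,0,0,0,0, 4,0,0,0,0, 4,0,0,0,0]' 35
python3 -m crank '[4,0,0,0,0, 4,0,0,0,0, 4,0,0,0,0, 4,0,0,-1,0, 4,0,0,-3,0, 4,0,0,-4,0, 4,0,0,-4,0, 4,0,0,-3,0]'
python3 - <<'E'
from h import *
st(); p=shot('wrist'); find(p,'dish_red_1',env.observe()['position'][2]+.006)
d=np.array([.542+.127*.102,-.042+.992*.102,.16])-env.observe()['position']; print(tool(d))
E
```

```text
time_s: 29.83
position: [0.3608, 0.28, 0.0058]
tool_rot: [[0.128, 0.992, 0.002], [0.992, -0.128, 0.001], [0.001, 0.002, -1.0]]
ft_force: [-6.7, -2.3, 22.1]
grip_width: 0.0526
gripper_force: 35.2
time_s: 30.5
position: [0.3603, 0.2798, 0.1584]
tool_rot: [[0.128, 0.992, 0.004], [0.992, -0.128, 0.002], [0.002, 0.004, -1.0]]
ft_force: [0.8, 0.6, 0.3]
grip_width: 0.0526
gripper_force: 37.0
30.5 pos [0.3603 0.2798 0.1584] yaw x 82.7 f [0.8 0.6 0.3] tq [ 0.06 -0.04 -0.01] w 0.0526 gf 37.0
dish_red_1 0.97 [524. 229.] [0.46  0.289 0.169]
dish_red_1 0.86 [280. 272.] [0.36  0.283 0.169]
[-19.5   21.97   0.07]
```

```bash
python3 -m crank '[4,-2.43,2.75,0,0, 4,-2.43,2.75,0,0, 4,-2.43,2.75,0,0, 4,-2.43,2.75,0,0, 4,-2.43,2.75,0,0, 4,-2.43,2.75,0,0, 4,-2.43,2.75,0,0, 4,-2.43,2.75,0,0]'
python3 -m crank '[4,0,0,0,0, 4,0,0,3,0, 4,0,0,3,0, 4,0,0,0,0, 4,0,0,0,0, 4,0,0,0,0, 4,0,0,0,0, 4,0,0,0,0]'
python3 - <<'E'
from h import *
st(); p=shot('wrist','w12.png'); z=env.observe()['position'][2]; find(p,'dish_red_1',z+.006)
for c in((0,.102,.008),(0,.068,.018)):
    print(c,pix(p,[.542+.992*c[0]+.127*c[1],-.042-.127*c[0]+.992*c[1],c[2]]).round())
E
```

```text
time_s: 31.27
position: [0.554, 0.0572, 0.154]
tool_rot: [[0.128, 0.992, -0.0], [0.992, -0.128, 0.0], [0.0, -0.001, -1.0]]
ft_force: [0.8, 2.0, -0.7]
grip_width: 0.0521
gripper_force: 37.0
time_s: 31.93
position: [0.554, 0.0589, 0.0959]
tool_rot: [[0.127, 0.992, 0.003], [0.992, -0.127, -0.0], [0.0, 0.003, -1.0]]
ft_force: [0.1, 0.8, -0.4]
grip_width: 0.0521
gripper_force: 37.2
31.9333 pos [0.554  0.0589 0.0959] yaw x 82.7 f [ 0.1  0.8 -0.4] tq [ 0.02 -0.05  0.04] w 0.0521 gf 37.2
dish_red_1 0.94 [278. 341.] [0.548 0.026 0.102]
dish_red_1 0.59 [283. 270.] [0.555 0.061 0.102]
(0, 0.102, 0.008) [281. 213.]
(0, 0.068, 0.018) [281. 264.]
```

View pics/w12.png

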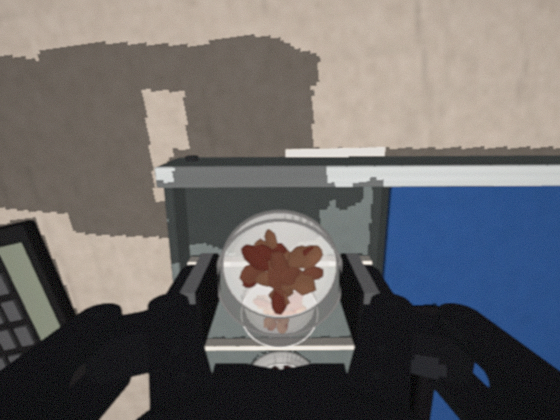

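```bash
python3 -m crank '[4,-0.1,0,3,0, 4,0,0,3,0, 4,0,0,1.5,0, 4,0,0,0.4,0, 4,0,0,0.3,0, 4,0,0,0,0, 4,0,0,0,0, 7.5,0,0,0,0]'
python3 -m crank '[7.5,0,0,0,0, 7.5,0,0,0,0, 7.5,0,0,0,0, 7.5,0,0,-3.5,0, 7.5,0,0,-4,0, 7.5,0,0,-4,0, 7.5,0,0,-4,0, 5,0,0,-3,0]'
python3 -m crank '[5,-2.43,0,-3,0, 5,-2.43,0,0,0, 5,-2.43,0,0,0, 5,-2.43,2,0,0, 5,0,2.3,0,0, 5,0,2.4,0,0, 5,0,2.4,0,0, 5,0,0,0,0]'
python3 - <<'E'
from h import *
st(); p=shot('wrist','w13.png'); find(p,'dish_red_1',.015); find(p,'dish_brown_1',.015); find(p,'cover_handle',.063)
print(pix(p,[.631,-.05,.063]),tool(np.array([.6318,-.0502,.052])-env.observe()['position']))
E
```

```text
time_s: 32.7
position: [0.5538, 0.0578, 0.0137]
tool_rot: [[0.127, 0.992, 0.002], [0.992, -0.127, -0.0], [0.0, 0.002, -1.0]]
ft_force: [0.3, -0.3, 0.1]
grip_width: 0.063
gripper_force: 0.0
time_s: 33.37
position: [0.5536, 0.0578, 0.201]
tool_rot: [[0.128, 0.992, 0.003], [0.992, -0.128, -0.0], [0.0, 0.004, -1.0]]
ft_force: [0.2, 0.1, 0.9]
grip_width: 0.0647
gripper_force: 0.0
time_s: 34.03
position: [0.6337, -0.0511, 0.2261]
tool_rot: [[0.128, 0.992, 0.0], [0.992, -0.128, 0.0], [0.0, 0.0, -1.0]]
ft_force: [0.7, -0.1, 0.1]
grip_width: 0.0498
gripper_force: 0.0
34.0333 pos [ 0.6337 -0.0511  0.2261] yaw x 82.6 f [ 0.7 -0.1  0.1] tq [ 0.  0. -0.] w 0.0498 gf 0.0
dish_red_1 0.94 [182.  80.] [0.553 0.057 0.015]
dish_red_1 0.57 [186. 153.] [ 0.543 -0.012  0.015]
dish_brown_1 0.71 [194. 217.] [ 0.538 -0.08   0.015]
cover_handle 0.98 [317. 165.] [ 0.67  -0.033  0.063]
cover_handle 0.62 [193. 216.] [ 0.552 -0.066  0.063]
[276.76403452 188.92494313] [-1.000e-02  1.400e-01  1.754e+01]
```

View pics/w13.png

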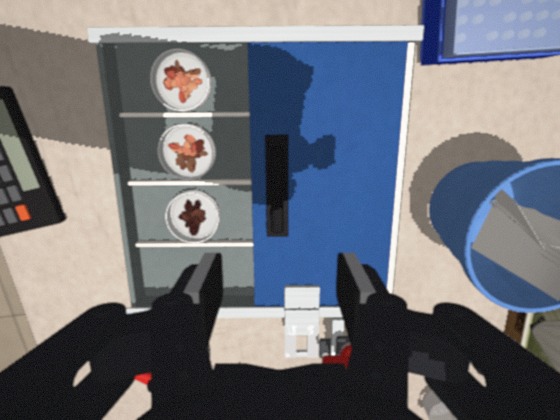

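All three dishes lie flat between ribs, at (182,80), (187,151) and (193,216), and the handle is at (277,185) as predicted. Now I'll shut the cover.

```bash
python3 -m crank '[5,0,0,3.5,0, 5,0,0,3.5,0, 5,0,0,3.5,0, 5,0,0,3.5,0, 5,0,0,3.3,0, 5,0,0,0,0, 0,0,0,0,0, 0,0,0,0,0]' 40
python3 -m crank '[0,0,0,0,0, 0,0,0,0,0, 0,0,0,0,0, 0,0,0,0,0, 0,0,-0.5,0,0, 0,0,-1.4,0,0, 0,0,-1.9,0,0, 0,0,-2,0,0]'
python3 -c "from h import *;st()"
python3 -m crank '[0,0,-2,0,0, 0,0,-2,0,0, 0,0,-2,0,0, 0,0,-1.2,0,0, 0,0,-0.3,0,0, 0,0,-0.2,0,0, 0,0,-0.2,0,0, 0,0,-0.2,0,0]'
python3 -c "from h import *;st()"
```

```text
time_s: 34.9
position: [0.632, -0.0504, 0.0569]
tool_rot: [[0.128, 0.992, 0.003], [0.992, -0.128, -0.001], [-0.0, 0.003, -1.0]]
ft_force: [0.5, -0.3, 0.3]
grip_width: 0.0267
gripper_force: 0.0
time_s: 35.57
position: [0.5753, -0.0434, 0.0572]
tool_rot: [[0.127, 0.992, 0.008], [0.992, -0.127, -0.002], [-0.001, 0.008, -1.0]]
ft_force: [2.2, -1.1, 8.4]
grip_width: 0.0103
gripper_force: 39.7
35.5667 pos [ 0.5753 -0.0434  0.0572] yaw x 82.7 f [ 2.2 -1.1  8.4] tq [-0.31 -0.42  0.02] w 0.0103 gf 39.7
time_s: 36.23
position: [0.4973, -0.0339, 0.0573]
tool_rot: [[0.128, 0.992, 0.013], [0.992, -0.128, -0.004], [-0.002, 0.013, -1.0]]
ft_force: [16.4, -1.9, -1.3]
grip_width: 0.0105
gripper_force: 39.0
36.2333 pos [ 0.4973 -0.0339  0.0573] yaw x 82.6 f [16.4 -1.9 -1.3] tq [-0.23 -2.63  0.03] w 0.0105 gf 39.0
```

```bash
python3 -m crank '[0,0,0.4,0,0, 5,0,0,0,0, 5,0,0,0,0, 5,0,0,0,0, 5,0,0,-3.5,0, 5,0,0,-3.5,0, 5,0,0,-3.5,0, 5,-3.4,0.5,0,0]'
python3 -m crank '[5,-3.4,0.5,0,-0.119, 5,0,0,0,-0.119, 5,0,0,0,-0.119, 5,0,0,0,-0.119, 5,0,0,0,-0.119, 5,0,0,0,-0.119, 5,0,0,0,-0.119, 5,0,0,0,-0.119]'
python3 -m crank '[5,0,0,0,-0.119, 5,0,0,0,0, 5,0,0,0,0, 5,0,0,0,0, 5,0,0,0,0, 5,0,0,0,0, 5,0,0,0,0, 5,0,0,0,0]'
python3 - <<'E'
from h import *
st(); print(tool(np.array([.5018,-.2055,.0885])-env.observe()['position']))
E
```

```text
time_s: 36.9
position: [0.4997, -0.0647, 0.1657]
tool_rot: [[0.123, 0.992, 0.01], [0.992, -0.123, -0.002], [-0.001, 0.01, -1.0]]
ft_force: [0.8, -0.5, 0.0]
grip_width: 0.0502
gripper_force: 0.0
time_s: 37.57
position: [0.4982, -0.1015, 0.1594]
tool_rot: [[-0.738, 0.675, -0.0], [0.675, 0.738, 0.0], [0.0, 0.0, -1.0]]
ft_force: [-0.2, -0.3, 0.8]
grip_width: 0.05
gripper_force: 0.0
time_s: 38.23
position: [0.4985, -0.1017, 0.1593]
tool_rot: [[-0.809, 0.588, -0.0], [0.588, 0.809, 0.0], [0.0, 0.0, -1.0]]
ft_force: [0.9, -0.5, -0.1]
grip_width: 0.0498
gripper_force: 0.0
38.2333 pos [ 0.4985 -0.1017  0.1593] yaw x 144.0 f [ 0.9 -0.5 -0.1] tq [-0.05  0.03  0.01] w 0.0498 gf 0.0
[-6.37 -8.2   7.08]
```

```bash
python3 -m crank '[5,-2.12,-2.73,0,0, 5,-2.12,-2.73,0,0, 5,-2.12,-2.73,0,0, 5,0,0,0,0, 5,0,0,3.5,0, 5,0,0,3.5,0, 0,0,0,0,0, 0,0,0,0,0]' 60
python3 -m crank '[0,0,0,0,0, 0,0,0,0,0, 0,0,0,0,0, 0,0,0,0,0, 0,0,0,0,0, 0,0,0,0.04,0.1, 0,0,0,0.04,0.1, 0,0,0,0,0]'
python3 -c "from h import *;st()"
```

```text
time_s: 38.9
position: [0.5014, -0.2049, 0.0889]
tool_rot: [[-0.809, 0.588, -0.003], [0.588, 0.809, 0.002], [0.003, -0.0, -1.0]]
ft_force: [-0.1, -0.1, 1.1]
grip_width: 0.0269
gripper_force: 0.0
time_s: 39.57
position: [0.5024, -0.206, 0.0901]
tool_rot: [[-0.673, 0.739, 0.002], [0.739, 0.673, -0.002], [-0.003, -0.0, -1.0]]
ft_force: [-2.3, -1.4, 7.8]
grip_width: 0.0115
gripper_force: 60.6
39.5667 pos [ 0.5024 -0.206   0.0901] yaw x 132.3 f [-2.3 -1.4  7.8] tq [-0.34  0.48 -0.14] w 0.0115 gf 60.6
```

```bash
python3 -m crank '[0,0,0,0.05,0.12, 0,0,0,0.05,0.12, 0,0,0,0.05,0.12, 0,0,0,0.05,0.12, 0,0,0,0.05,0.12, 0,0,0,0.05,0.12, 0,0,0,0.05,0.12, 0,0,0,0.05,0.12]'
python3 -m crank '[0,0,0,0.05,0.12, 0,0,0,0.05,0.12, 0,0,0,0.05,0.12, 0,0,0,0.05,0.12, 0,0,0,0.05,0.12, 0,0,0,0.05,0.12, 0,0,0,0.05,0.12, 0,0,0,0.05,0.12]'
python3 -c "from h import *;st()"
python3 -m crank '[0,0,0,0.05,0.12, 0,0,0,0.05,0.12, 0,0,0,0.05,0.12, 0,0,0,0.05,0.12, 0,0,0,0,0.05, 0,0,0,0,0.03, 0,0,0,0,0, 0,0,0,0,0]'
python3 -c "from h import *;st()"
```

```text
time_s: 40.23
position: [0.502, -0.2062, 0.0862]
tool_rot: [[0.22, 0.976, 0.001], [0.976, -0.22, -0.003], [-0.003, 0.002, -1.0]]
ft_force: [-5.0, -2.9, 10.1]
grip_width: 0.0113
gripper_force: 60.8
time_s: 40.9
position: [0.5016, -0.206, 0.0823]
tool_rot: [[0.925, 0.379, 0.0], [0.379, -0.925, -0.002], [-0.001, 0.002, -1.0]]
ft_force: [-8.1, -2.5, 12.1]
grip_width: 0.0119
gripper_force: 61.1
40.9 pos [ 0.5016 -0.206   0.0823] yaw x 22.3 f [-8.1 -2.5 12.1] tq [-0.51  1.43  0.04] w 0.0119 gf 61.1
time_s: 41.57
position: [0.5018, -0.2057, 0.0803]
tool_rot: [[0.987, -0.162, 0.0], [-0.162, -0.987, -0.002], [0.001, 0.002, -1.0]]
ft_force: [-5.9, -0.9, 11.9]
grip_width: 0.0114
gripper_force: 62.7
41.5667 pos [ 0.5018 -0.2057  0.0803] yaw x -9.3 f [-5.9 -0.9 11.9] tq [-0.2   1.16  0.92] w 0.0114 gf 62.7
```

The stop was reached with +0.92 N m at yaw −9°, so the screw is tight. I'll let go, back off and check.

```bash
python3 -m crank '[5,0,0,0,0, 5,0,0,0,0, 5,0,0,0,0, 5,0,0,-3.5,0, 5,0,0,-4,0, 5,0,0,-4,0, 5,0,0,-3,0, 5,0,0,0,0]'
python3 -m crank '[5,-2,0,0,0, 5,-2,0,0,0, 5,-2,0,0,0, 5,0,0,0,0, 5,0,0,0,0, 5,0,0,0,0, 5,0,0,0,0, 5,0,0,0,0]'
python3 - <<'E'
from h import *
st(); p=shot('wrist','w14.png'); q=shot('top','t14.png')
a=cv2.imread('pics/w14.png');b=cv2.imread('pics/t14.png'); cv2.imwrite('pics/m3.png',cv2.resize(np.hstack([a,b]),(800,300)))
E
```

```text
time_s: 42.23
position: [0.5037, -0.2063, 0.2299]
tool_rot: [[0.986, -0.165, 0.01], [-0.165, -0.986, -0.006], [0.011, 0.005, -1.0]]
ft_force: [-0.3, 0.1, 0.3]
grip_width: 0.0498
gripper_force: 0.0
time_s: 42.9
position: [0.4432, -0.1956, 0.2232]
tool_rot: [[0.986, -0.165, -0.0], [-0.165, -0.986, 0.0], [-0.0, -0.0, -1.0]]
ft_force: [0.0, -0.1, 0.5]
grip_width: 0.05
gripper_force: 0.0
42.9 pos [ 0.4432 -0.1956  0.2232] yaw x -9.5 f [ 0.  -0.1  0.5] tq [-0.04  0.03 -0.05] w 0.05 gf 0.0
```

View pics/m3.png

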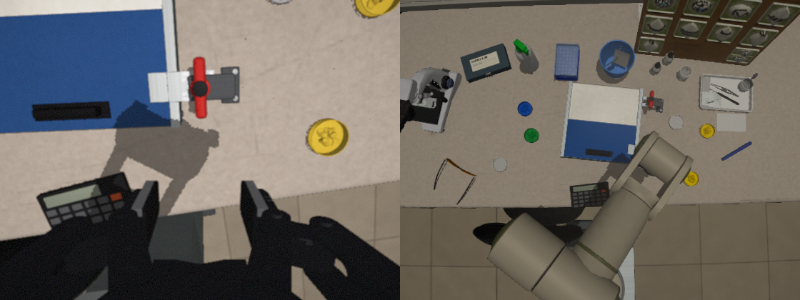

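The cover is shut, and the front wing at wrist-half pixel (200,88) is back in line with the case. No specimen dishes remain on the worktop, and the look-alikes, empty dishes and rear screw are untouched.

```bash
python3 -c "
from rig import env
print(env.close_job())"
```

```text
the job is handed in; nothing more can be done
None
```

I packed all three specimen dishes on the table (two red, one brown), shut the cover, turned the front screw back until tight, and handed the job in; no verdict was shown.

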